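# Pack the heating blocks into the foam tray

### The arm

A 6-joint arm with a two-finger parallel gripper is mounted at the origin on the work surface. World frame = base frame: x ahead of the robot, y to its left, z up, the work surface at z = 0. Lengths are in m, angles in rad, forces in N, time in s.
With the tool pointing down it reaches from about 0.35 to 0.775 m from the base axis. Payload 5.5 kg.
Tool frame: the origin (TCP) lies at the very end of the fingers, on their centre line; the grasp point (between the pads) lies 19 mm behind it (grip_point_offset is the distance from the TCP to the grasp point, in m); z points along the fingers, y is the direction in which the jaws open and shut (so a half turn about z gives the same grasp; the last joint's range is limited). The gripper opens to 85 mm and grips with 20 to 120 N. Pads are 22 mm wide; open, the fingers measure 114 mm over their backs; the gripper's body (76 mm by 85 mm) begins 54 mm behind the grasp point. The pads swing forward as they close: fully open they stand 13 mm farther back than shut.
Start: joints at [-1.283, 0.313, 0.046, 1.304, 0, 1.431], TCP at [0.239, -0.523, 0.231] pointing down, gripper open.
Joint ranges: [-2.76, 2.76], [-0.86, 1.69], [-1.03, 1.26], [-2.2, 2.34], [-1.47, 1.5], [-3.14, 3.14]. Speed limits (rad/s): [2.57, 2.57, 3.14, 3.14, 3.14, 3.14].

### API

Orientations are given as a unit quaternion [w, x, y, z].
In Python, from workcell import * gives the robot as it stands.
- The arm moves only by the shell command python3 -m crank 'ROWS' [OPENING] [FORCE]. ROWS is a JSON object of lists of equal length, an entry for each row: "travel": the shift along the tool's x, y, z in units of 40 mm (1.0 is 40 mm), a list of three; "turn": the turn about the tool's z in rad. In form: {"travel": [[x, y, z], ...], "turn": [turn, ...]}. A call has 1 to 5 rows; each row is the pose to reach, as a shift and turn from the pose commanded when the call began, along the tool's axes at that moment; what a row does not reach only later rows make up. A row lasts 1/12 s, in which the tool goes at most 41.7 mm and 7.16 degrees, less where a joint would pass 70% of its speed; a pose out of reach is approached as far as the arm can. A call with a gripper value outside its range is refused whole. OPENING is the finger opening in mm, from 0 to 85.4, set as the call begins (- or left out, the last holds). The fingers move at their own pace and stop on an object; FORCE is the grip in N (left out, the last holds). Time passes only in rows, so rows that repeat a pose let the fingers close. It gives the time, the measured TCP pose, the force and the opening at its end, in the units of the state.
- get_state(): the state, without advancing time (a new reading comes with each control period).
- read_camera(name): name is "scene" or "top" or "wrist"; returns a dict with "image" (480x640x3 uint8, red, green, blue), "K" (3x3 intrinsics, pixels), "k1" (the pictures are not rectified: a ray, as slopes to the right and down, at radius r is drawn at 1 + k1 r^2 times it, then the intrinsics apply), "R" (3x3) and "t" (3): a world point X has camera coordinates R X + t. Camera axes: x right, y down, z forward; pixel columns grow to the right and rows downward; lengths in m; the calibration is good to about 2 mm. A picture is of the moment at which its call begins. There is no depth.
- hand_in(): hands the job in, once; it reports no verdict.
The state is a dict: "clock": time; "joint_pos": joint angles; "qvel": joint speeds; "tau": joint torques, N m; "tcp_pos": TCP position; "orientation": TCP orientation; "wrist_force": force on the tool from outside, world axes, zero at the start; "ft_torque": the same for the moment, N m; "finger_gap": finger opening in m.
Only numpy, scipy, OpenCV 4.12 (cv2) and the standard library are available. Lean on these libraries where they do the work, as an engineer would, in place of code of your own. Each camera call takes 0.05 s, during which the arm holds its last target. There are 200 camera calls.

### The job

Put the oblong heating block and the smaller of the two round ones away in the foam tray: set each upright in the cutout of its own shape and press it down until the foam floor under it will sink no further, half of the block then showing above the foam. The square block and the wide round one do not belong there. Let go of both blocks when done.

Things in the scene. Friction and masses are not known exactly. Their poses are not given: they have to be found in the camera images.
- oblong_center (a point): Oblong heating block, 70 x 40 mm in plan. Bare aluminium, 60 mm tall, dark wells on its flat top, upright on the bench; 330 g give or take a third. This point is its centre, 30 mm above its underside; z up, x along its 70 mm length. Grip its upper 25 mm: the rest sinks into the foam. A square block, 56 x 56 mm, is a bystander.
- round_center (a point): Smaller round heating block, 46 mm in diameter. Bare aluminium, 60 mm tall, dark well on its flat top, upright on the bench; 210 g give or take a third. This point is its centre, 30 mm above its underside; z up. Grip its upper 25 mm: the rest sinks into the foam. A wider round block, 62 mm, is a bystander.
- oblong_cutout_mouth (a point): Centre of the mouth of the oblong cutout (82 x 52 mm, bevelled 3 mm) in a dark foam tile, on its top surface 46 mm above the bench; z up, x along the 82 mm. The two 115 mm tiles lie side by side in a low tray, in either order. The light grey floor pad, 12 mm down, carries the block but sinks when pressed with 10 to 15 N in all, to a hard stop 30 mm down, and stays there.
- round_cutout_mouth (a point): Centre of the mouth of the round cutout (58 mm wide, bevelled 3 mm) in a dark foam tile, on its top surface 46 mm above the bench; z up. The two 115 mm tiles lie side by side in a low tray, in either order. The light grey floor pad, 12 mm down, carries the block but sinks when pressed with 10 to 15 N in all, to a hard stop 30 mm down, and stays there.
Mind the look-alikes: they are no part of the job. Leave any orange look-alike of the part that bears round_center alone.

How it is judged:
At the end, for the whole second after the job is handed in: Each of the two blocks stands in its own cutout, upright within 10 degrees, within 12 mm of the cutout's middle, pressed down so that its centre is at most 6 mm above the foam's top surface, the oblong one along its cutout within 11 degrees (horizontal distance between oblong_center and oblong_cutout_mouth below 0.012 m and z of oblong_center in the frame of oblong_cutout_mouth below 0.006 m and angle between each of oblong_center, round_center's own z axis and vertical below 0.175 rad and horizontal distance between round_center and round_cutout_mouth below 0.012 m and z of round_center in the frame of round_cutout_mouth below 0.006 m and angle between the x axis of oblong_center and the x axis of oblong_cutout_mouth, either way round below 0.2 rad); the robot touches nothing.
It also fails if it takes over 61 s, if anything falls off the work surface, if the arm or the gripper's body presses on something with over 40 N, if the wrist force passes 120 N, or if a joint passes its speed limit or range.

## Working session

There is one attempt and no reset: what is moved stays moved. The work goes in short steps, Python scripts to look and compute and a shell command to move; the robot and the scene stay as the last step left them, time stands still between calls to the robot, and variables do not carry over. Pictures are saved under pics/ and viewed, about 8 in all and at most 12, crops included, and the job is handed in when it is done.

```bash
mkdir -p pics; cat > h.py <<'E'
from workcell import *
import numpy as np, cv2, json
def snap(n,f):
    c=read_camera(n); cv2.imwrite(f'pics/{f}.png',c['image'][:,:,::-1])
    np.savez(f'pics/{f}.npz',**{k:np.array(c[k]) for k in ('image','K','k1','R','t')}); return c
def load(f): return np.load(f'pics/{f}.npz')
def ray(c,u,v):
    K=c['K'];k1=float(c['k1']);d=np.array([(u-K[0,2])/K[0,0],(v-K[1,2])/K[1,1]]);s=d.copy()
    for _ in range(30): s=d/(1+k1*(s@s))
    r=c['R'].T@np.array([s[0],s[1],1]); return -c['R'].T@c['t'],r
def atz(c,u,v,z):
    o,r=ray(c,u,v); return o+r*(z-o[2])/r[2]
def tri(obs):
    A=np.zeros((3,3));b=np.zeros(3);L=[]
    for c,u,v in obs:
        o,r=ray(c,u,v);r/=np.linalg.norm(r);P=np.eye(3)-np.outer(r,r);A+=P;b+=P@o;L.append((P,o))
    X=np.linalg.solve(A,b);return X,[round(np.linalg.norm(P@(X-o))*1e3,1) for P,o in L]
def proj(c,X):
    p=c['R']@np.array(X)+c['t'];s=p[:2]/p[2];s=s*(1+float(c['k1'])*(s@s));return c['K'][0,0]*s[0]+c['K'][0,2],c['K'][1,1]*s[1]+c['K'][1,2]
E
python3 - <<'E'
from h import *
print(get_state())
for n in('top','scene'):
    c=snap(n,n+'0');print(n,c['K'].tolist(),c['k1'],(-c['R'].T@c['t']).round(3))
E
```

```text
{'clock': 0.0, 'joint_pos': array([-1.28262180e+00,  3.13981631e-01,  4.50065770e-02,  1.30357343e+00,
        1.60681210e-05,  1.43115512e+00]), 'qvel': array([ 1.24436277e-03,  2.53614623e-04,  3.15877199e-04, -4.02643575e-05,
        6.76016774e-04,  4.15405875e-04]), 'tau': array([ 3.23402392e-04, -4.80629897e+01,  2.98531401e+01,  1.95177225e-02,
       -8.94287268e-05,  1.33090654e-05]), 'tcp_pos': array([ 0.23839339, -0.52271971,  0.23043081]), 'orientation': array([-8.74258069e-04,  9.77208442e-01,  2.12280222e-01, -5.69915966e-05]), 'wrist_force': array([ 0.24402498, -0.09408261, -0.07654301]), 'ft_torque': array([-0.01461291,  0.01291092, -0.01567482]), 'finger_gap': 0.08545470908196118}
top [[590.0853428302338, 0.0, 319.93776250287743], [0.0, 590.0853428302338, 227.95600729901196], [0.0, 0.0, 1.0]] -0.09332727124053417 [ 0.423 -0.005  1.32 ]
scene [[581.981205434678, 0.0, 313.31229186295263], [0.0, 581.981205434678, 237.23972628660394], [0.0, 0.0, 1.0]] -0.0036068294626722 [1.223 0.214 0.758]
```

View pics/top0.png

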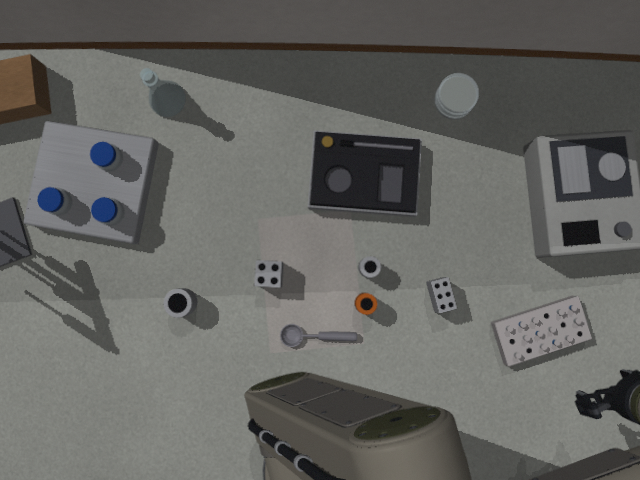

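View pics/scene0.png

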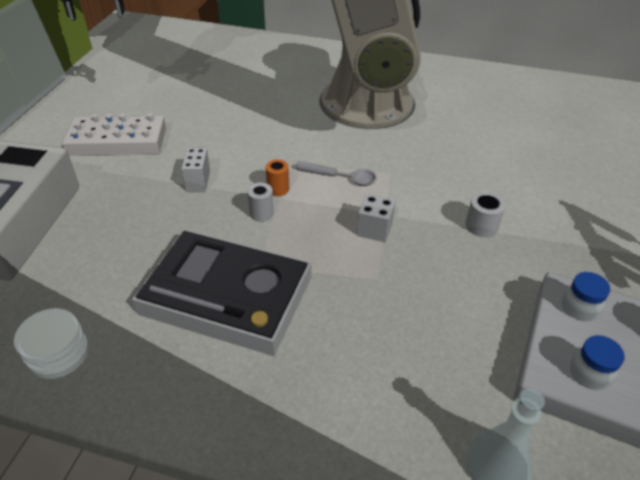

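Top view candidates: 
- oblong (443,295), with 2×3 wells; square (268,273), with 4 wells. 
- round: small grey (370,267), orange look-alike (366,303), wide (179,303). 

The job's blocks fit (443,295) and (370,267). I'll confirm both in one enlarged crop of the two views.

```bash
python3 - <<'E'
from h import *
a=load('top0')['image'][125:325,300:470,::-1]; b=load('scene0')['image'][140:330,130:320,::-1]
a=cv2.resize(a,None,fx=3,fy=3,interpolation=cv2.INTER_CUBIC);b=cv2.resize(b,None,fx=1.5,fy=1.5,interpolation=cv2.INTER_CUBIC)
o=np.zeros((600,800,3),np.uint8);o[:600,:510]=a;o[:285,512:797]=b;cv2.imwrite('pics/crop1.png',o)
t=load('top0');s=load('scene0')
for n,z,p,q in(('obl top',.06,(442,292),(196,157)),('round top',.06,(370,266),(260,190)),('oblcut',.046,(391,183),(198,263)),('roundcut',.046,(339,179),(262,280))):
    X,r=tri([(t,*p),(s,*q)]);print(n,X.round(3),r,'atz',atz(t,*p,z).round(3),atz(s,*q,z).round(3))
E
```

```text
obl top [ 0.401 -0.261  0.066] [np.float64(1.0), np.float64(1.0)] atz [ 0.401 -0.264  0.06 ] [ 0.393 -0.265  0.06 ]
round top [ 0.454 -0.109  0.061] [np.float64(0.2), np.float64(0.2)] atz [ 0.454 -0.109  0.06 ] [ 0.453 -0.109  0.06 ]
oblcut [ 0.637 -0.154  0.038] [np.float64(0.2), np.float64(0.2)] atz [ 0.636 -0.153  0.046] [ 0.644 -0.15   0.046]
roundcut [ 0.643 -0.039  0.039] [np.float64(1.0), np.float64(1.0)] atz [ 0.642 -0.04   0.046] [ 0.649 -0.035  0.046]
```

View pics/crop1.png

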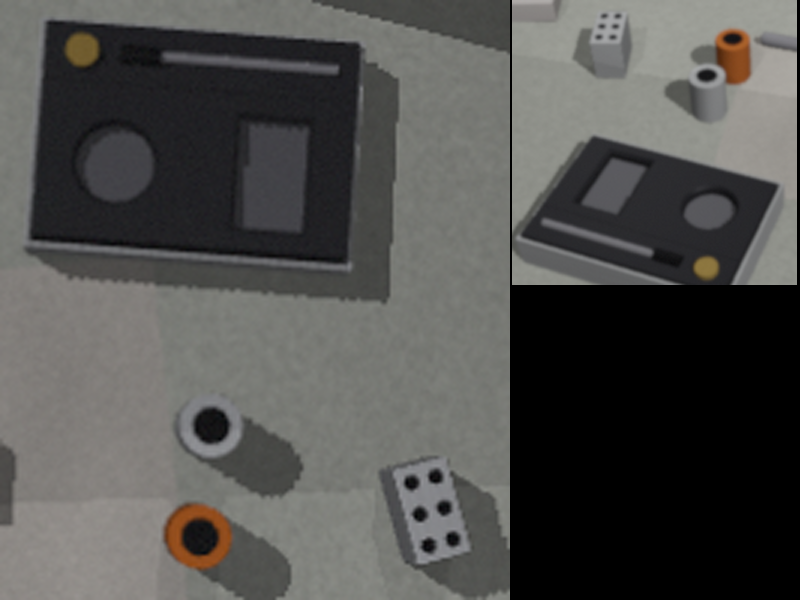

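The crop confirms the block with the 2×3 wells is 70×40, and the small grey round is distinct from the orange. Next I refine the centres and plan the approach above the oblong.

```bash
cat >> h.py <<'E'
def go(x,y,z,yaw):
    s=get_state();from scipy.spatial.transform import Rotation as Ro
    q=s['orientation'];R=Ro.from_quat([q[1],q[2],q[3],q[0]]).as_matrix();p=s['tcp_pos']
    cur=np.arctan2(R[1,0],R[0,0]);d=(yaw-cur+np.pi/2)%np.pi-np.pi/2
    print('at',p.round(4),'yaw',round(cur,3),'F',s['wrist_force'].round(1),'gap',round(s['finger_gap'],4),'t',round(s['clock'],2),'j6',s['joint_pos'][5].round(2))
    print('travel',(R.T@(np.array([x,y,z])-p)/.04).round(3),'turn',round(-d,3),'rows rot',round(abs(d)/.125,1))
E
python3 - <<'E'
from h import *
t=load('top0');s=load('scene0')
C=lambda u,v:(t,300+u/3,125+v/3)
S=lambda u,v:(s,130+(u-512)/1.5,140+v/1.5)
for n,z,p,q in(('obl',.06,(432,510),(612,28)),('round',.06,(211,425),(708,76)),('oblcut',.046,(274,177),(617,185)),('roundcut',.046,(115.5,162),(710,208))):
    print(n,tri([C(*p),S(*q)])[0].round(3),'atz',atz(*C(*p),z).round(3))
def ax(p,q,z):
    d=atz(*C(*q),z)-atz(*C(*p),z);print('len',np.linalg.norm(d).round(4),'yaw',np.arctan2(d[1],d[0]).round(3))
ax((443.5,558.5),(420,462),.06);ax((270,235),(277,119),.046);ax((30,243),(48,22),.046)
go(.398,-.266,.19,0.2)
E
```

```text
obl [ 0.394 -0.266  0.056] atz [ 0.395 -0.268  0.06 ]
round [ 0.452 -0.109  0.058] atz [ 0.452 -0.11   0.06 ]
oblcut [ 0.635 -0.154  0.035] atz [ 0.634 -0.154  0.046]
roundcut [ 0.643 -0.038  0.042] atz [ 0.642 -0.039  0.046]
len 0.0702 yaw 0.249
len 0.0857 yaw -0.051
len 0.1641 yaw -0.058
at [ 0.2384 -0.5227  0.2305] yaw 0.428 F [-0.7 -0.1 -0.4] gap 0.0856 t 0.1 j6 1.43
travel [ 6.293 -4.183  1.021] turn 0.228 rows rot 1.8
```

```bash
python3 -m crank '{"travel":[[0.7,-0.5,0.1],[1.5,-1.0,0.3],[2.3,-1.5,0.5],[3.1,-2.1,0.7],[3.9,-2.6,0.8]],"turn":[0,0,0,0,0]}' 85
python3 -m crank '{"travel":[[0.8,-0.5,0.1],[1.5,-1.0,0.2],[2.1,-1.5,0.2],[2.33,-1.6,0.2],[2.33,-1.6,0.2]],"turn":[0.1,0.185,0.185,0.185,0.185]}'
python3 - <<'E'
from h import *
c=snap('wrist','w1');go(.395,-.267,.19,.245)
for n,X in(('obl',(.395,-.267,.06)),('round',(.452,-.109,.06))):print(n,proj(c,X))
E
```

```text
clock: 0.52
tcp_pos: [0.3372, -0.3613, 0.1979]
orientation: [-0.001, 0.977, 0.212, -0.0]
wrist_force: [1.0, -0.8, 0.9]
finger_gap: 0.085
clock: 0.93
tcp_pos: [0.3964, -0.2648, 0.1911]
orientation: [-0.0, 0.992, 0.123, -0.0]
wrist_force: [1.0, -0.8, -0.0]
finger_gap: 0.0848
at [ 0.396  -0.2663  0.1912] yaw 0.246 F [0.8 0.2 0.1] gap 0.0848 t 0.98 j6 2.14
travel [-0.028  0.011  0.03 ] turn 0.001 rows rot 0.0
obl (np.float64(325.8670870359888), np.float64(230.32169949788533))
round (np.float64(120.67216585870972), np.float64(96.60721150854806))
```

View pics/w1.png

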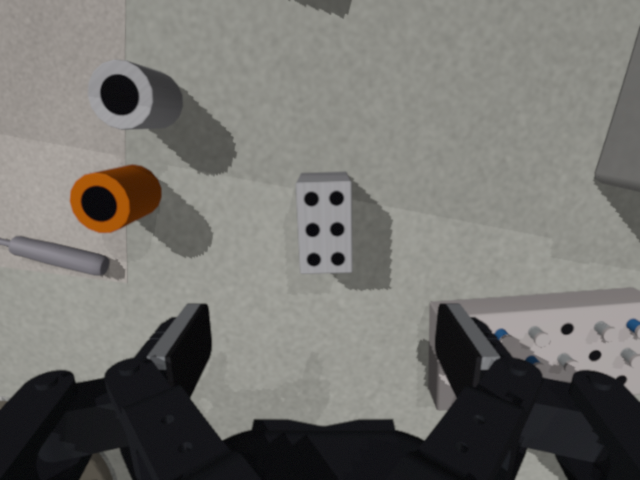

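Wrist view: oblong top face spans (297,182) to (352,272), centre about (325,227), against a predicted (326,230). The round top is at (119,95), against (121,97). The top camera and wrist camera agree. I'm checking clearance to the rack, whose corner is near (430,305).

```bash
python3 - <<'E'
from h import *
c=load('w1');t=load('top0');s=load('scene0')
P=[atz(c,*p,.06) for p in((297,182),(350,180),(352,272),(301,272))];m=sum(P)/4;print(m)
d=P[0]+P[1]-P[2]-P[3];print(np.arctan2(d[1],d[0]),np.linalg.norm(d)/2,np.linalg.norm(P[0]-P[1]))
print(tri([(c,325,227),(t,444,295)]),tri([(c,119,95),(t,370.3,266.7)]))
R=np.array([[np.cos(.245),np.sin(.245)],[-np.sin(.245),np.cos(.245)]])
for z in(0,.03):
  for p in((432,305),(437,408)):
    q=atz(c,*p,z);print('rack',z,q.round(3),'rel',(R@(q-m)[:2]).round(3))
go(m[0],m[1],.036,.245)
E
```

```text
[ 0.3965214  -0.26598956  0.06      ]
0.28109852097156035 0.06890849824411621 0.03751307888546632
(array([ 0.39575308, -0.2672005 ,  0.05715548]), [np.float64(1.5), np.float64(1.5)]) (array([ 0.45260055, -0.10921757,  0.06280492]), [np.float64(0.3), np.float64(0.3)])
rack 0 [ 0.333 -0.388  0.   ] rel [-0.091 -0.102]
rack 0 [ 0.221 -0.432  0.   ] rel [-0.211 -0.119]
rack 0.03 [ 0.345 -0.375  0.03 ] rel [-0.077 -0.093]
rack 0.03 [ 0.243 -0.416  0.03 ] rel [-0.185 -0.108]
at [ 0.396  -0.2663  0.1912] yaw 0.246 F [0.8 0.2 0.1] gap 0.0848 t 0.98 j6 2.14
travel [ 0.016 -0.005  3.88 ] turn 0.001 rows rot 0.0
```

```bash
python3 -m crank '{"travel":[[0,0,1.0],[0,0,2.0],[0,0,3.0],[0,0,3.7],[0,0,3.88]],"turn":[-0.02,-0.02,-0.02,-0.02,-0.02]}' 85
python3 -m crank '{"travel":[[0,0,0],[0,0,0],[0,0,0],[0,0,0],[0,0,0]],"turn":[0,0,0,0,0]}' 0 90
python3 -m crank '{"travel":[[0,0,0],[0,0,0],[0,0,0],[0,0,0],[0,0,0]],"turn":[0,0,0,0,0]}'
python3 -m crank '{"travel":[[0,0,-0.5],[0,0,-1.3],[0,0,-2.0],[0,0,-2.0],[0,0,-2.0]],"turn":[0,0,0,0,0]}'
python3 - <<'E'
from h import *
snap('wrist','w2');go(.6345,-.154,.118,-.055)
E
```

```text
clock: 1.4
tcp_pos: [0.3922, -0.2659, 0.0317]
orientation: [-0.003, 0.992, 0.13, -0.003]
wrist_force: [-0.9, -0.1, 0.2]
finger_gap: 0.0847
clock: 1.82
tcp_pos: [0.397, -0.2684, 0.0385]
orientation: [0.002, 0.991, 0.131, 0.001]
wrist_force: [-0.6, 0.8, 4.2]
finger_gap: 0.0382
clock: 2.23
tcp_pos: [0.397, -0.2684, 0.0385]
orientation: [0.002, 0.991, 0.131, 0.001]
wrist_force: [-0.8, 0.5, 6.1]
finger_gap: 0.0385
clock: 2.65
tcp_pos: [0.3971, -0.2684, 0.1186]
orientation: [0.002, 0.991, 0.131, 0.002]
wrist_force: [0.4, 0.5, -3.0]
finger_gap: 0.0384
at [ 0.3961 -0.2674  0.117 ] yaw 0.263 F [-0.1 -0.1 -2.9] gap 0.0379 t 2.7 j6 2.12
travel [ 6.493 -1.188 -0.021] turn 0.318 rows rot 2.5
```

View pics/w2.png

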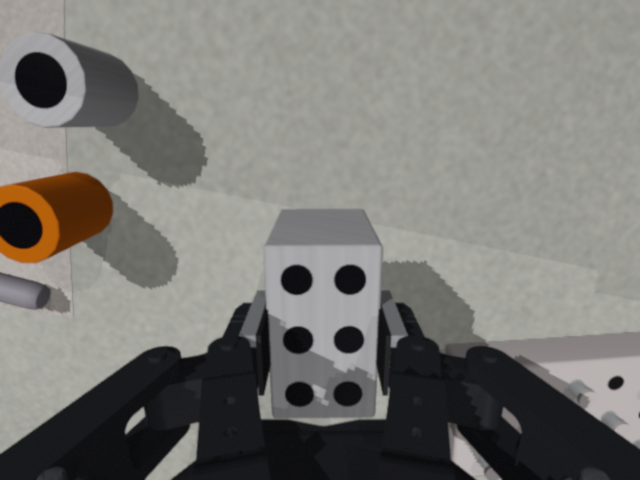

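Wrist view: the block is held squarely, with its top face at (265–382, 247–415). The round one is undisturbed. Carrying the oblong to above its cutout.

```bash
python3 -m crank '{"travel":[[0.8,-0.15,-0.2],[1.7,-0.3,-0.4],[2.6,-0.5,-0.4],[3.5,-0.65,-0.4],[4.4,-0.8,-0.4]],"turn":[0,0,0,0,0]}'
python3 -m crank '{"travel":[[0.9,-0.2,0],[1.7,-0.33,0],[2.05,-0.38,0],[2.08,-0.38,0],[2.08,-0.38,0]],"turn":[0.1,0.2,0.3,0.318,0.318]}'
python3 -m crank '{"travel":[[0,0,0],[0,0,0]],"turn":[0,0]}'
python3 - <<'E'
from h import *
c=snap('wrist','w3');go(.6345,-.154,.07,-.055)
w=load('w2');P=[atz(w,*p,.1775-.0365) for p in((265,248),(382,247),(376,415),(272,415))]if 0 else [atz(w,*p,.118+.0235) for p in((265,248),(382,247),(376,415),(272,415))]
m=sum(P)/4;d=P[0]+P[1]-P[2]-P[3];print('held',m.round(4),np.arctan2(d[1],d[0]),np.linalg.norm(d)/2,np.linalg.norm(P[0]-P[1]))
print('mouth px',proj(c,(.6345,-.154,.046)))
E
```

```text
clock: 3.12
tcp_pos: [0.5576, -0.1889, 0.1304]
orientation: [-0.001, 0.991, 0.131, -0.001]
wrist_force: [0.2, -0.6, -3.1]
finger_gap: 0.0386
clock: 3.53
tcp_pos: [0.6329, -0.1531, 0.1296]
orientation: [-0.0, 1.0, -0.026, -0.002]
wrist_force: [-0.8, -0.0, -3.1]
finger_gap: 0.0381
clock: 3.7
tcp_pos: [0.632, -0.1545, 0.1313]
orientation: [-0.0, 1.0, -0.027, -0.001]
wrist_force: [-0.2, 0.4, -2.5]
finger_gap: 0.0379
at [ 0.6322 -0.1547  0.1317] yaw -0.055 F [ 0.6 -0.1 -2. ] gap 0.0387 t 3.75 j6 2.83
travel [ 0.058 -0.02   1.543] turn -0.0 rows rot 0.0
held [ 0.3982 -0.2681  0.1415] 0.2668624048912532 0.0662602880794139 0.03802750847295501
mouth px (np.float64(322.48234449090904), np.float64(242.63285828140704))
```

View pics/w3.png

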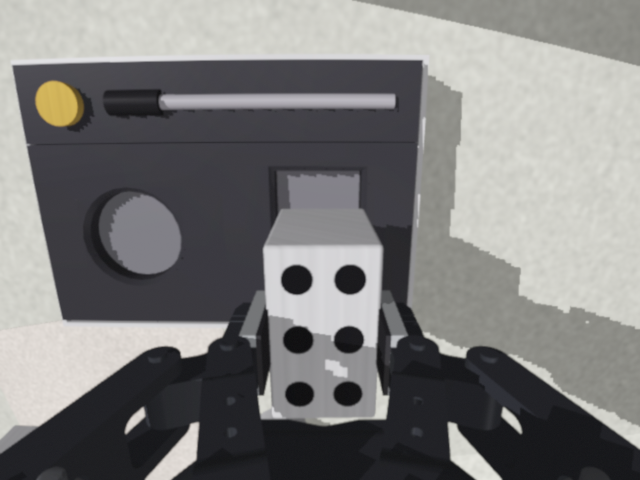

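Wrist view: the oblong mouth's far edge runs from (270,168) to (366,168), and the round mouth is centred near (134,235). I'll check these against the top-view estimates.

```bash
python3 - <<'E'
from h import *
c=load('w3');t=load('top0')
A,B=atz(c,270,168,.046),atz(c,366,168,.046);print('far edge mid',((A+B)/2).round(4),'len',np.linalg.norm(A-B))
print('expect',(.6345+.041*np.cos(.055),-.154-.041*np.sin(.055)))
print('round',atz(c,134,235,.046),tri([(c,134,235),(t,338.5,179)]))
print('tile seam yaw',(lambda d:np.arctan2(d[1],d[0]))(atz(c,30,144,.046)-atz(c,416,142,.046))-np.pi/2)
E
```

```text
far edge mid [ 0.6802 -0.1539  0.046 ] len 0.056025424182176875
expect (np.float64(0.6754380031307415), np.float64(-0.15625386327610977))
round [ 0.64573355 -0.03762666  0.046     ] (array([ 0.64403424, -0.037668  ,  0.04406821]), [np.float64(1.6), np.float64(1.6)])
tile seam yaw -0.05565149525107893
```

```bash
python3 -m crank '{"travel":[[0.07,-0.05,0.2],[0.07,-0.05,0.5],[0.07,-0.05,0.8],[0.07,-0.05,1.0],[0.07,-0.05,1.1]],"turn":[0,0,0,0,0]}'
python3 -m crank '{"travel":[[0,0,0.1],[0,0,0.2],[0,0,0.3],[0,0,0.4],[0,0,0.4]],"turn":[0,0,0,0,0]}'
python3 -m crank '{"travel":[[0,0,0.05],[0,0,0.1],[0,0,0.15],[0,0,0.2],[0,0,0.2]],"turn":[0,0,0,0,0]}'
```

```text
clock: 4.17
tcp_pos: [0.6353, -0.1522, 0.0864]
orientation: [-0.0, 1.0, -0.028, -0.001]
wrist_force: [0.1, 0.5, -3.1]
finger_gap: 0.0382
clock: 4.58
tcp_pos: [0.6368, -0.1523, 0.0721]
orientation: [0.0, 1.0, -0.028, 0.0]
wrist_force: [-0.7, 0.0, -2.3]
finger_gap: 0.0383
clock: 5.0
tcp_pos: [0.637, -0.1523, 0.0657]
orientation: [0.0, 1.0, -0.028, 0.001]
wrist_force: [-2.3, 1.2, 5.2]
finger_gap: 0.0381
```

```bash
python3 -m crank '{"travel":[[0,0,0.05],[0,0,0.1],[0,0,0.15],[0,0,0.2],[0,0,0.2]],"turn":[0,0,0,0,0]}'
python3 -m crank '{"travel":[[0,0,0.05],[0,0,0.1],[0,0,0.1],[0,0,0.1]],"turn":[0,0,0,0]}'
```

```text
clock: 5.42
tcp_pos: [0.6369, -0.1523, 0.0577]
orientation: [0.0, 1.0, -0.028, 0.001]
wrist_force: [-2.5, 1.5, 5.9]
finger_gap: 0.0381
clock: 5.75
tcp_pos: [0.637, -0.1524, 0.0544]
orientation: [0.001, 1.0, -0.028, 0.001]
wrist_force: [-2.9, 2.0, 8.7]
finger_gap: 0.0381
```

```bash
python3 -m crank '{"travel":[[0,0,0.03],[0,0,0.05],[0,0,0.05]],"turn":[0,0,0]}'
python3 -m crank '{"travel":[[0,0,0.03],[0,0,0.05],[0,0,0.05]],"turn":[0,0,0]}'
```

```text
clock: 6.0
tcp_pos: [0.6371, -0.1523, 0.0543]
orientation: [0.001, 1.0, -0.027, 0.001]
wrist_force: [-7.5, 2.2, 18.1]
finger_gap: 0.0385
clock: 6.25
tcp_pos: [0.6373, -0.1523, 0.0543]
orientation: [0.001, 1.0, -0.027, 0.002]
wrist_force: [-10.5, 3.3, 29.0]
finger_gap: 0.0381
```

Hard stop reached: z holds at 0.054 while the force climbs. Easing off, releasing and rising.

```bash
python3 -m crank '{"travel":[[0,0,-0.09],[0,0,-0.09]],"turn":[0,0]}'
python3 -m crank '{"travel":[[0,0,0],[0,0,0],[0,0,0],[0,0,0],[0,0,0]],"turn":[0,0,0,0,0]}' 85
python3 -m crank '{"travel":[[0,0,-0.6],[0,0,-1.4],[0,0,-2.3],[0,0,-3.0],[0,0,-3.0]],"turn":[0,0,0,0,0]}'
python3 - <<'E'
from h import *
snap('wrist','w4');go(.4526,-.1095,.15,-.055)
E
```

```text
clock: 6.42
tcp_pos: [0.6377, -0.1525, 0.0544]
orientation: [0.001, 1.0, -0.027, 0.002]
wrist_force: [-4.1, 1.8, 15.0]
finger_gap: 0.0386
clock: 6.83
tcp_pos: [0.6364, -0.1522, 0.051]
orientation: [-0.0, 1.0, -0.028, -0.0]
wrist_force: [-0.0, 0.5, 0.4]
finger_gap: 0.0852
clock: 7.25
tcp_pos: [0.6399, -0.1534, 0.1788]
orientation: [0.002, 1.0, -0.028, 0.005]
wrist_force: [0.3, 0.2, -0.2]
finger_gap: 0.0852
at [ 0.6389 -0.1531  0.1757] yaw -0.055 F [ 1.   1.1 -0.2] gap 0.0851 t 7.3 j6 2.84
travel [-4.716 -0.833  0.608] turn -0.0 rows rot 0.0
```

View pics/w4.png

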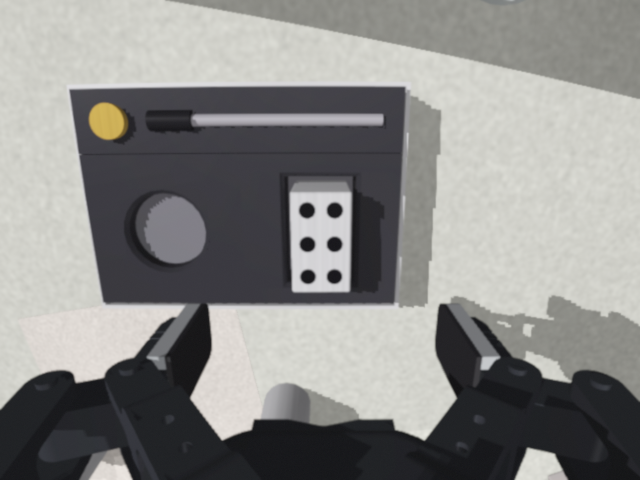

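The oblong sits deep and straight in its cutout, top centre at (321,242). The round cutout is at (166,229). Now to the round block.

```bash
python3 -m crank '{"travel":[[-0.9,-0.15,0.1],[-1.8,-0.3,0.2],[-2.7,-0.5,0.3],[-3.6,-0.65,0.4],[-4.5,-0.8,0.5]],"turn":[0,0,0,0,0]}'
python3 -m crank '{"travel":[[-0.2,-0.03,0],[-0.22,-0.03,0],[-0.22,-0.03,0],[-0.22,-0.03,0]],"turn":[-0.1,-0.155,-0.155,-0.155]}'
python3 - <<'E'
from h import *
w=load('w4');P=[atz(w,*p,.076) for p in((291,192),(353,190),(351,292),(293,292))];m=sum(P)/4;d=P[0]+P[1]-P[2]-P[3]
print('obl placed',m.round(4),np.arctan2(d[1],d[0]).round(3),np.linalg.norm(d)/2);print('round mouth',atz(w,165.5,229,.046).round(4))
c=snap('wrist','w5');go(.4526,-.1095,.036,.1);print(proj(c,(.4526,-.1095,.06)))
E
```

```text
clock: 7.72
tcp_pos: [0.4559, -0.1094, 0.1497]
orientation: [-0.0, 1.0, -0.028, -0.001]
wrist_force: [-0.4, 0.3, 0.1]
finger_gap: 0.085
clock: 8.05
tcp_pos: [0.4495, -0.1085, 0.1509]
orientation: [-0.0, 0.999, 0.049, -0.0]
wrist_force: [0.2, 0.8, 0.1]
finger_gap: 0.0852
obl placed [ 0.6377 -0.1527  0.076 ] -0.055 0.06992284794697967
round mouth [ 0.6463 -0.0369  0.046 ]
at [ 0.4499 -0.1087  0.1511] yaw 0.098 F [-0.2 -0.4  0.6] gap 0.0852 t 8.1 j6 2.63
travel [0.067 0.027 2.877] turn -0.002 rows rot 0.0
(np.float64(325.4752868030157), np.float64(239.41029243933207))
```

View pics/w5.png

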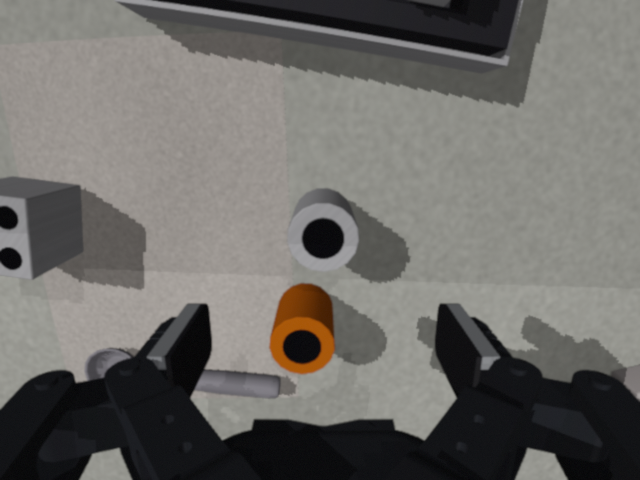

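The grey round top is centred at (323,237), about 1 mm from the prediction (325,239), and the orange at (302,346) stays clear of the jaws. Grasping.

```bash
python3 -m crank '{"travel":[[0.09,0.02,0.6],[0.09,0.02,1.5],[0.09,0.02,2.3],[0.09,0.02,2.7],[0.09,0.02,2.87]],"turn":[0,0,0,0,0]}' 85
python3 -m crank '{"travel":[[0,0,0],[0,0,0],[0,0,0],[0,0,0],[0,0,0]],"turn":[0,0,0,0,0]}' 0 90
python3 -m crank '{"travel":[[0,0,0],[0,0,0],[0,0,0]],"turn":[0,0,0]}'
python3 -m crank '{"travel":[[0,0,-0.4],[0,0,-1.2],[0,0,-2.0],[0,0,-2.4],[0,0,-2.4]],"turn":[0,0,0,0,0]}'
python3 - <<'E'
from h import *
snap('wrist','w6');go(.645,-.0375,.132,.1)
E
```

```text
clock: 8.52
tcp_pos: [0.4517, -0.1083, 0.0336]
orientation: [-0.001, 0.999, 0.049, -0.002]
wrist_force: [-2.0, 0.3, 1.0]
finger_gap: 0.0853
clock: 8.93
tcp_pos: [0.4554, -0.1098, 0.0388]
orientation: [0.001, 0.999, 0.05, 0.002]
wrist_force: [1.0, 0.7, 6.5]
finger_gap: 0.043
clock: 9.18
tcp_pos: [0.4554, -0.1097, 0.0388]
orientation: [0.001, 0.999, 0.05, 0.002]
wrist_force: [-0.4, 1.6, 7.7]
finger_gap: 0.0432
clock: 9.6
tcp_pos: [0.4564, -0.1103, 0.1374]
orientation: [0.002, 0.999, 0.05, 0.004]
wrist_force: [0.9, 0.5, -2.0]
finger_gap: 0.0437
at [ 0.4553 -0.1099  0.1352] yaw 0.1 F [-0.9 -0.3 -2. ] gap 0.0432 t 9.65 j6 2.63
travel [ 4.899 -1.329  0.1  ] turn -0.0 rows rot 0.0
```

View pics/w6.png

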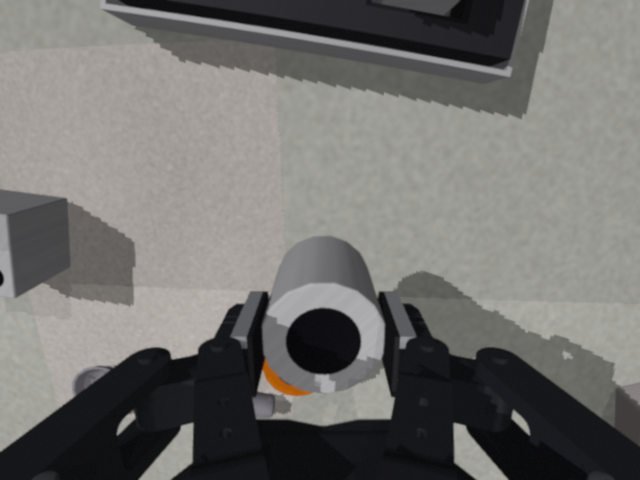

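Held squarely, with the well at (323,341). The orange is still standing. Carrying it to the round cutout.

```bash
python3 -m crank '{"travel":[[0.8,-0.2,0],[1.6,-0.45,0],[2.5,-0.7,0],[3.3,-0.9,0],[4.2,-1.15,0]],"turn":[0,0,0,0,0]}'
python3 -m crank '{"travel":[[0.5,-0.13,0.1],[0.68,-0.18,0.1],[0.68,-0.18,0.1],[0.68,-0.18,0.1]],"turn":[0,0,0,0]}'
python3 - <<'E'
from h import *
snap('wrist','w7');go(.6445,-.0375,.072,.1)
E
```

```text
clock: 10.07
tcp_pos: [0.616, -0.0459, 0.1308]
orientation: [-0.0, 0.999, 0.05, -0.002]
wrist_force: [0.1, -0.9, -1.0]
finger_gap: 0.0428
clock: 10.4
tcp_pos: [0.6408, -0.0366, 0.1271]
orientation: [-0.0, 0.999, 0.05, -0.002]
wrist_force: [-0.5, -0.2, -1.6]
finger_gap: 0.043
at [ 0.6406 -0.0369  0.1278] yaw 0.099 F [-1.  -0.9 -1.3] gap 0.0431 t 10.45 j6 2.86
travel [0.1   0.024 1.394] turn -0.001 rows rot 0.0
```

View pics/w7.png

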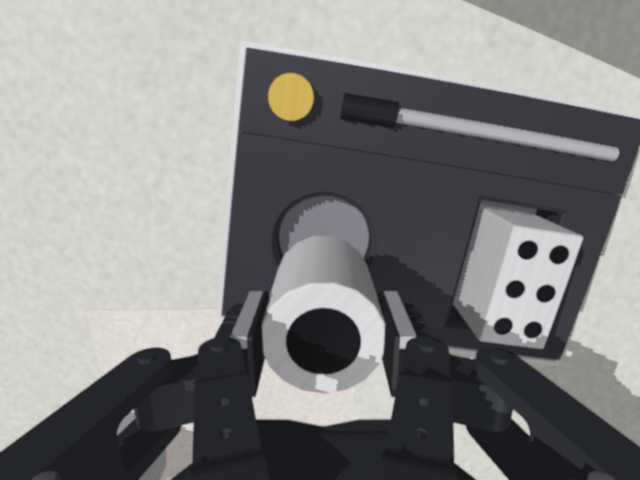

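The block is lined up, with the mouth just ahead at (323,240), consistent with the 4 mm shift still needed. The oblong is undisturbed. Lowering.

```bash
python3 -m crank '{"travel":[[0.08,0.02,0.2],[0.08,0.02,0.5],[0.08,0.02,0.8],[0.08,0.02,1.0],[0.08,0.02,1.1]],"turn":[0,0,0,0,0]}'
python3 -m crank '{"travel":[[0,0,0.1],[0,0,0.2],[0,0,0.3],[0,0,0.4],[0,0,0.4]],"turn":[0,0,0,0,0]}'
python3 -m crank '{"travel":[[0,0,0.05],[0,0,0.1],[0,0,0.15],[0,0,0.15]],"turn":[0,0,0,0]}'
```

```text
clock: 10.87
tcp_pos: [0.6441, -0.0376, 0.0835]
orientation: [-0.0, 0.999, 0.049, -0.001]
wrist_force: [-1.0, -0.2, -1.4]
finger_gap: 0.0432
clock: 11.28
tcp_pos: [0.6461, -0.0374, 0.0697]
orientation: [0.0, 0.999, 0.05, 0.001]
wrist_force: [-0.3, 0.1, 0.7]
finger_gap: 0.0431
clock: 11.62
tcp_pos: [0.6462, -0.0374, 0.0645]
orientation: [0.0, 0.999, 0.05, 0.001]
wrist_force: [-2.8, 1.1, 6.7]
finger_gap: 0.0432
```

```bash
python3 -m crank '{"travel":[[0,0,0.05],[0,0,0.1],[0,0,0.15],[0,0,0.2],[0,0,0.2]],"turn":[0,0,0,0,0]}'
python3 -m crank '{"travel":[[0,0,0.05],[0,0,0.1],[0,0,0.1]],"turn":[0,0,0]}'
python3 -m crank '{"travel":[[0,0,0.03],[0,0,0.05],[0,0,0.05]],"turn":[0,0,0]}'
```

```text
clock: 12.03
tcp_pos: [0.6461, -0.0374, 0.0565]
orientation: [0.0, 0.999, 0.05, 0.001]
wrist_force: [-2.8, 0.4, 6.5]
finger_gap: 0.0433
clock: 12.28
tcp_pos: [0.6465, -0.0374, 0.0547]
orientation: [0.001, 0.999, 0.05, 0.002]
wrist_force: [-7.2, 0.3, 17.0]
finger_gap: 0.0433
clock: 12.53
tcp_pos: [0.6467, -0.0373, 0.0546]
orientation: [0.001, 0.999, 0.05, 0.002]
wrist_force: [-10.1, 0.6, 27.8]
finger_gap: 0.0435
```

Hard stop reached at the same height as before (0.0546). Releasing, rising and taking a last look.

```bash
python3 -m crank '{"travel":[[0,0,-0.12],[0,0,-0.12]],"turn":[0,0]}'
python3 -m crank '{"travel":[[0,0,0],[0,0,0],[0,0,0],[0,0,0],[0,0,0]],"turn":[0,0,0,0,0]}' 85
python3 -m crank '{"travel":[[0,0,-0.5],[0,0,-1.3],[0,0,-2.2],[0,0,-3.0],[0,0,-3.0]],"turn":[0,0,0,0,0]}'
python3 -m crank '{"travel":[[-0.4,0,0],[-0.8,0,0],[-0.8,0,0],[-0.8,0,0],[-0.8,0,0]],"turn":[0,0,0,0,0]}'
python3 - <<'E'
from h import *
w=snap('wrist','w8');s=snap('scene','s8');go(.6,0,.1,.1)
o=np.zeros((480,800,3),np.uint8);o[:,:480]=w['image'][:,100:580,::-1]
o[:320,480:800]=cv2.resize(s['image'][200:360,130:290,::-1],None,fx=2,fy=2,interpolation=cv2.INTER_CUBIC) if 0 else cv2.resize(s['image'][200:360,150:310,::-1],(320,320),interpolation=cv2.INTER_CUBIC)
cv2.imwrite('pics/last.png',o)
E
```

```text
clock: 12.7
tcp_pos: [0.6469, -0.0373, 0.0557]
orientation: [0.0, 0.999, 0.05, 0.002]
wrist_force: [1.2, 0.1, -1.1]
finger_gap: 0.0434
clock: 13.12
tcp_pos: [0.6456, -0.0372, 0.0531]
orientation: [-0.0, 0.999, 0.05, -0.0]
wrist_force: [0.1, -0.1, -0.6]
finger_gap: 0.085
clock: 13.53
tcp_pos: [0.6494, -0.0378, 0.1814]
orientation: [0.001, 0.999, 0.05, 0.006]
wrist_force: [0.8, 0.1, 1.3]
finger_gap: 0.085
clock: 13.95
tcp_pos: [0.6145, -0.0404, 0.1736]
orientation: [0.0, 0.999, 0.05, 0.0]
wrist_force: [-0.5, -0.1, -0.0]
finger_gap: 0.085
at [ 0.6146 -0.0404  0.1734] yaw 0.1 F [-0.1  0.1  0.9] gap 0.0848 t 14.05 j6 2.85
travel [-0.264 -1.042  1.836] turn -0.0 rows rot 0.0
```

View pics/last.png

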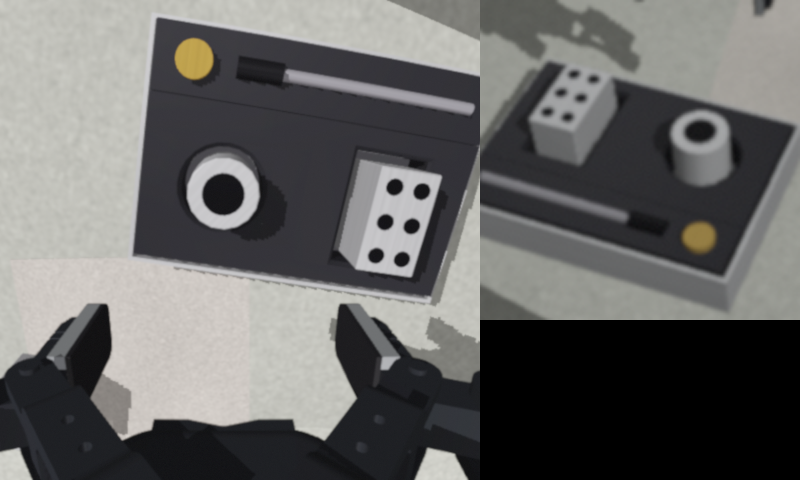

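Both blocks stand upright and half-sunk: the round's top is at crop (223,193), the oblong's at (398,220). One quick height check, then I hand in.

```bash
python3 - <<'E'
from h import *
w=load('w8');s=load('s8')
print('round',tri([(w,323,193),(s,260.5,265.5)]),atz(w,323,193,.076).round(4));print('obl',tri([(w,499,220.5),(s,198,247.3)]),atz(w,499,220.5,.076).round(4))
hand_in()
E
```

```text
round (array([ 0.6459449 , -0.03703544,  0.07712274]), [np.float64(0.0), np.float64(0.0)]) [ 0.6457 -0.037   0.076 ]
obl (array([ 0.64088975, -0.14719051,  0.08233127]), [np.float64(1.2), np.float64(1.2)]) [ 0.6396 -0.1517  0.076 ]
the job is handed in; nothing more can be done
```

I put both blocks in their own cutouts, pressed each to the foam's hard stop, let go of both and handed in at about 14 s. No verdict was reported.

- **Oblong block:** It sits about 2 mm from the cutout's middle and in line with it. At the stop its height held at TCP z 0.054 m while the force rose to 29 N. The last two-view check put its top at 82 mm, where 76 mm was expected, and about 5 mm sideways from the single-view position. I put that down to a poorly chosen pixel, because the rays missed each other by 1.2 mm each. The stop height showed the block fully down, but I did not repeat the check.
- **Smaller round block:** It sits about 1 mm from the cutout's middle, with its top at 77 mm where 76 mm was expected. At the stop its height held at TCP z 0.0546 m while the force rose to 28 N.

In the last picture both blocks stand upright and the open gripper is clear of everything. I did not touch the square, wide round or orange blocks.

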